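# Shuttle the wire bonder's work stage into its bonding detent

## Task

The wire bonder's sliding work stage stands back along its guide rail. Push it with the fingertips along the rail towards the bonding head until its spring roller drops into the notch of the index block, and leave it seated there with the hand clear. Do not run it past the notch, do not touch the bonding head, and leave the wire spool, the die tray and the jar where they stand: nothing has to be gripped or lifted.

Things in the scene. Friction and masses are not known exactly. Their poses are not given: they have to be found in the camera images.
- bonder: Dark steel bed of the wire bonder, fixed on the bench: 260 mm along its x, 770 mm along its y (-270 to +500 mm), 16 mm thick. Origin on the bench, under the rail. A guide rail 20 mm wide, top at z = 34 mm, runs along the bed's y axis through the origin, y = -240 to +240 mm, with end stops 42 mm high. The bonding head is at the +y end.
- stage (a joint): Travel of the work stage along the rail, m: 0 at the load end, growing along the bed's +y towards the bonding head, up to 0.27 at the far stop; the stage's centre is at bed y = -0.14 + value. It slides with about 1.5 N of friction (plus 8 N per m/s) and weighs about 0.9 kg.
- stage_push (a point): Centre of the stage's flat rear end face (looks along the bed's -y, away from the head; free to push on), z = 62.5 mm; axes as the bed's. The stage is an aluminium block 104 mm wide (bed x), 150 mm long (bed y), z = 40 to 85 mm, with a round white work holder 92 mm across on top, up to z = 103 mm (its clamps to 111 mm).
- stage_mark (a point): Centre of the stage's spring roller (12 mm steel roller, upright axis, z = 50 mm) when fully out, on the stage's +x side at its mid-length, 70 mm from the rail's centre line; a black line on the stage marks the same place. A spring presses the roller outwards with about 8 N, and 0.5 N more for each mm it is pushed in (3 mm on the block).
- notch (a point): Centre of the notch in the index block, z = 50 mm, axes as the bed's. The stage is seated when stage_mark has the same bed y (the black lines on stage and block meet). The notch is 10 mm wide. Near it the stage is drawn in by itself and the push falls to nothing; to push the stage on out of the notch takes some 12 to 15 N.
- head: Bonding head, fixed on the bed, delicate: a light grey column at bed y = 345 to 495 mm, 246 mm high, from which a steel plate and a thin horn (height 147 to 260 mm) reach back over the rail as far as bed y = 66 mm; the thin bonding tool hangs at bed y = 72 mm down to z = 118 mm, clear above the stage. Origin: that of the bed.
- spool_mid (a point): Centre of a wire spool, 50 mm across and 30 mm high, standing upright loose on the bed on the robot's side of the rail.
- die_tray_mid (a point): Centre of a flat black die tray, 54 x 54 x 10 mm, loose on the bench beyond the bed.
- jar_mid (a point): Centre of a small closed jar, 44 mm across and 60 mm high, loose on the bench beyond the bed.
- index_block: Steel index block, 64 mm long, top at z = 56 mm, clamped on the bed at the rail's +x side and set differently along the rail from job to job. Origin on the bed, level with the notch, 85 mm from the rail's centre line. From 33 to 10 mm before the notch the roller climbs a gentle ramp (push about 2 N higher), then a 5 mm flat leads to the notch; the far side is alike.

How it is judged:
By the outcome, as a careful person would: the job done as asked, in the order asked, and still so for the second after the job is handed in, with the robot touching nothing.
It also fails if it takes over 38 s, if anything falls off the work surface, if the arm or the gripper's body presses on something with over 40 N, if the wrist force passes 120 N, or if a joint passes its speed limit or range.

## Robot

A 6-joint arm with a two-finger parallel gripper is mounted at the origin on the work surface. World frame = base frame: x ahead of the robot, y to its left, z up, the work surface at z = 0. Lengths are in mm, angles in rad, forces in N, time in s.
With the tool pointing down it reaches from about 350 to 775 mm from the base axis. Payload 7.3 kg.
Tool frame: the origin (TCP) lies between the finger pads; the fingertips stand 25 mm ahead of it and the grasp point (between the pads) lies 6 mm ahead of it; z points along the fingers, y is the line along which they close (so a half turn about z gives the same grasp; the last joint's range is limited). The gripper opens to 92 mm and grips with 3 to 60 N. Pads are 19 mm wide; open, the fingers measure 130 mm over their backs; the gripper's body (75 mm by 190 mm) begins 47 mm behind the grasp point.
Start: joints at [-1.35, 0.342, 1.524, -0, 1.275, -0.146], TCP at [188.303, -490.086, 251.741] pointing down, gripper open.
Joint ranges: [-2.53, 2.53], [-0.77, 2.02], [0.04, 2.7], [-1, 4.14], [0.28, 2.66], [-3.11, 3.11]. Speed limits (rad/s): [2.57, 2.57, 3.14, 3.14, 3.14, 3.14].

## Interface

Orientations are given as [roll, pitch, yaw] about the fixed x, y, z axes, in that order (R = Rz(yaw) Ry(pitch) Rx(roll)).
In Python, from plant import bot gives the robot as it stands.
- The arm moves only by the tool play_rows, never from a script. Its argument "commands" is a list of rows, each an object of numbers: "x", "y", "z": the shift along the tool's x, y, z in m; "twist": the turn about the tool's z in degrees. In form: [{"x": .., "y": .., "z": .., "twist": ..}, ...]. A call has exactly 8 rows; each row is the pose to reach, as a shift and turn from the pose commanded when the call began, along the tool's axes at that moment; what a row does not reach only later rows make up. A row lasts 1/10 s, in which the tool goes at most 50 mm and 8.59 degrees, less where a joint would pass 70% of its speed; a pose out of reach is approached as far as the arm can. A call with a gripper value outside its range is refused whole. "jaw" is the closure, from 0 (fully open) to 1 (shut), set as the call begins (left out, the last holds). The fingers move at their own pace and stop on an object; the grip force is fixed at half the most. Time passes only in rows, so rows that repeat a pose let the fingers close, or fill a call up. It gives the time, the measured TCP pose, the force, the opening and the grip force at its end, in the units of the state.
- bot.get_obs(): the state, without advancing time (a new reading comes with each control period).
- bot.capture(name): name is "scene" or "top" or "wrist"; returns a dict with "pixels" (400x640x3 uint8, red, green, blue), "fx", "fy", "cx", "cy" (pixels), "eye" and "rotation" of the camera in the world. Camera axes: x right, y down, z forward; pixel columns grow to the right and rows downward; lengths in mm; the calibration is good to about 2 mm. A picture is of the moment at which its call begins. There is no depth.
- bot.close_job(): hands the job in; it is judged then, once.
The state is a dict: "time": time; "joint_positions": joint angles; "dq": joint speeds; "tau": joint torques, N m; "tool_pos": TCP position; "tcp_rot": TCP orientation; "contact_force": force on the tool from outside, world axes, zero at the start; "moment": the same for the moment, N m; "grip_width": finger opening in mm; "finger_force": force on a finger pad.
Only numpy, scipy, OpenCV 4.12 (cv2) and the standard library are available. Lean on these libraries where they do the work, as an engineer would, in place of code of your own. Each camera call takes 0.05 s, during which the arm holds its last target. There are 200 camera calls.

## Working session

There is one attempt and no reset: what is moved stays moved. The work goes in short steps, Python scripts to look and compute and a tool call to move; the robot and the scene stay as the last step left them, time stands still between calls to the robot, and variables do not carry over. Pictures are saved under pics/ and viewed, at most 10 in all, crops included, and the job is handed in when it is done.

Besides the shell and the picture viewer there is one more tool, called after ">>>" as name([rows], argument=value, ...), one row to a line, values as JSON. play_rows: Moves the arm, as the interface text tells. Its arguments: {"type":"object","properties":{"commands":{"type":"array"},"jaw":{"type":"number"}},"required":["commands"]}

```bash
mkdir -p pics; python3 - <<'E'
from plant import bot
import cv2,numpy as np
o=bot.get_obs()
print({k:np.round(v,3).tolist() for k,v in o.items()})
for n in("scene","top"):
    c=bot.capture(n); cv2.imwrite(f"pics/{n}0.png",c["pixels"][:,:,::-1])
    print(n,c["fx"],c["fy"],c["cx"],c["cy"],np.round(c["eye"],1).tolist(),np.round(c["rotation"],4).tolist())
E
```

```text
{'time': 0.0, 'joint_positions': [-1.35, 0.343, 1.525, -0.0, 1.275, -0.146], 'dq': [0.001, 0.001, -0.002, -0.0, 0.0, -0.001], 'tau': [0.0, -43.125, -24.422, 0.072, 0.056, -0.0], 'tool_pos': [188.199, -489.713, 251.037], 'tcp_rot': [-3.14, -0.0, 0.367], 'contact_force': [-0.634, 0.099, -0.115], 'moment': [0.033, 0.005, 0.017], 'finger_force': 0.0, 'grip_width': 91.786}
scene 499.0350634916171 499.0350634916171 319.39067367240256 203.36833789363732 [1075.6, -500.5, 857.9] [-2.4237, 0.0201, 0.6949]
top 518.3196957019317 518.3196957019317 318.25424958313243 192.35469695636252 [413.3, -16.6, 1124.5] [-2.9394, -0.0016, -1.5399]
```

View pics/top0.png

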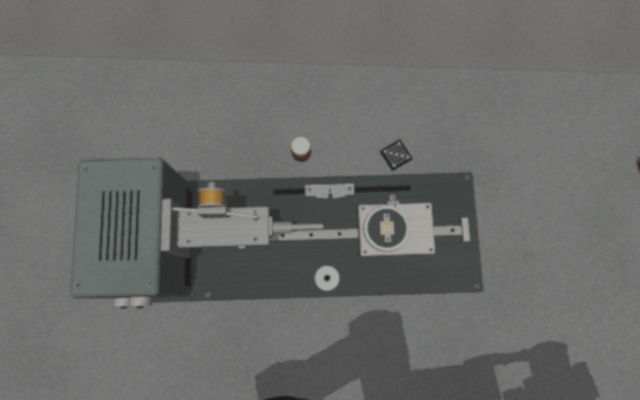

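View pics/scene0.png

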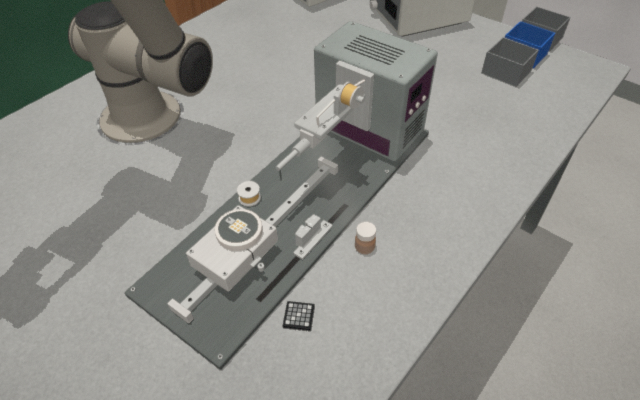

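The top view has the stage at about (397,230), roller (393,200), index block (330,190), rail end stop (466,230), head on the left, and spool (327,278). The bed's +y points image-left. I'll enlarge the stage and block area and compute a first set of positions.

```bash
cat > h.py <<'E'
import numpy as np,cv2
from scipy.spatial.transform import Rotation as R
def ray(c,u,v,z):
    d=R.from_euler('xyz',c["rotation"]).as_matrix()@np.array([(u-c["cx"])/c["fx"],(v-c["cy"])/c["fy"],1])
    e=np.array(c["eye"]); return (e+d*(z-e[2])/d[2])
def pix(c,p):
    q=R.from_euler('xyz',c["rotation"]).as_matrix().T@(np.array(p,float)-c["eye"])
    return np.array([c["cx"]+c["fx"]*q[0]/q[2],c["cy"]+c["fy"]*q[1]/q[2]])
E
python3 - <<'E'
from plant import bot
from h import *
c=bot.capture("top");s=bot.capture("scene")
cv2.imwrite("pics/topcrop.png",cv2.resize(c["pixels"][165:305,265:490,::-1],None,fx=3.5,fy=3.5,interpolation=cv2.INTER_CUBIC))
for n,u,v,z in [("bedc",469,175,16),("bedc2",481,290,16),("stop",466,230,42),("blk",330,190,56),("roller",393,200,56),("spool",327,278,46),("jar",301,147,60)]:
    p=ray(c,u,v,z);print(n,p.round(1),pix(s,p).round(0))
E
```

```text
bedc [ 689.8 -341.6   16. ] [219. 361.]
bedc2 [ 441.6 -360.    16. ] [126. 291.]
stop [ 564.1 -324.4   42. ] [177. 307.]
blk [638.1 -36.2  56. ] [308. 227.]
roller [ 620.8 -168.9   56. ] [257. 264.]
spool [455.4 -35.1  46. ] [247. 189.]
jar [729.1  28.2  60. ] [363. 228.]
```

View pics/topcrop.png

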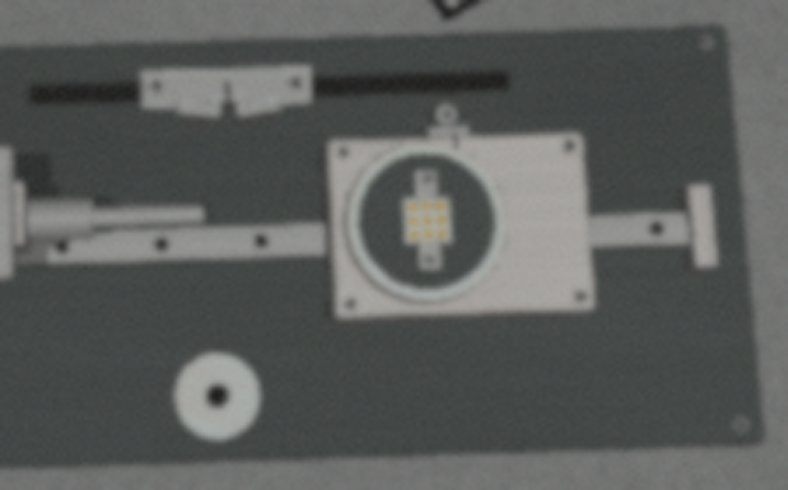

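The enlarged crop shows the roller at (446,114), the notch opening at (229,105) with its block line at (227,88), and the stage line at (456,142). The stage's rear edge runs from (582,133) to (594,308), and the rail holes are at (656,228), (261,240) and (162,244).

```bash
python3 - <<'E'
from plant import bot
from h import *
c=bot.capture("top");
f=lambda a,b,z:ray(c,265+(a+.5)/3.5-.5,165+(b+.5)/3.5-.5,z)
h=[f(656,228,34),f(261,240,34),f(162,244,34)]
d=h[2]-h[0]; yaw=np.arctan2(-d[0],d[1]); print("rail yaw",yaw, [x.round(1).tolist() for x in h])
e1,e2=f(582,133,85),f(594,308,85); d=e2-e1; print("rear yaw",np.arctan2(-d[1],-d[0]),e1.round(1),e2.round(1),np.linalg.norm(d))
e3,e4=f(330,142,85),f(338,318,85); print("front",e3.round(1),e4.round(1),np.linalg.norm(e3-e1))
b=f(728,28,16)-f(764,443,16); print("bed edge yaw",np.arctan2(b[1],b[0]),np.linalg.norm(b))
Y=np.arctan2(-(h[2]-h[0])[0],(h[2]-h[0])[1]); bx=np.array([np.cos(Y),np.sin(Y)]);by=np.array([-np.sin(Y),np.cos(Y)])
o=h[0][:2]
for n,p in dict(roller=f(446,114,56),notch=f(229,105,56),blkline=f(227,88,56),stline=f(456,142,85),rear=(e1+e2)/2,front=(e3+e4)/2,stopin=f(690,225,42),spool=f(217,396,46),stop_out=f(714,225,42)).items():
    q=p[:2]-o; print(n,p.round(1),"bed rel",(q@bx).round(1),(q@by).round(1))
E
```

```text
rail yaw 0.06363450092112302 [[564.8, -297.2, 34.0], [550.0, -58.5, 34.0], [545.8, 1.2, 34.0]]
rear yaw 0.054728469571700376 [ 612.1 -242.1   85. ] [ 510.5 -247.7   85. ] 101.70495360208838
front [602.2 -95.4  85. ] [ 500.3 -101.5   85. ] 147.05356760352817
bed edge yaw 0.05544382075431915 256.4918948593384
roller [ 626.7 -166.9   56. ] bed rel 70.1 126.1
notch [628.1 -36.6  56. ] bed rel 79.8 256.0
blkline [638.5 -35.1  56. ] bed rel 90.3 256.8
stline [ 604.5 -168.7   85. ] bed rel 47.8 125.7
rear [ 561.3 -244.9   85. ] bed rel -0.1 52.4
front [551.2 -98.5  85. ] bed rel -0.9 199.2
stopin [ 566.1 -315.6   42. ] bed rel 0.2 -18.4
spool [455.8 -34.3  46. ] bed rel -92.1 269.3
stop_out [ 566.6 -330.    42. ] bed rel -0.3 -32.9
```

Stage travel to the notch is about 130 mm, and the bed yaw is about 0.06 rad. Sizes check: stage 102×147 mm and roller 70 mm off the rail line, as given. I'll go above the approach point behind the rear face at (564, -290), fingers shut, with tool x along the bed's +y.

>>> play_rows([
  {"x": 0.03,"y": -0.004,"z": 0,"twist": -6},
  {"x": 0.07,"y": -0.009,"z": 0,"twist": -14},
  {"x": 0.115,"y": -0.014,"z": 0,"twist": -22},
  {"x": 0.16,"y": -0.02,"z": 0,"twist": -30},
  {"x": 0.205,"y": -0.025,"z": 0,"twist": -38},
  {"x": 0.25,"y": -0.031,"z": 0,"twist": -46},
  {"x": 0.295,"y": -0.036,"z": 0,"twist": -54},
  {"x": 0.335,"y": -0.041,"z": 0,"twist": -62},
], jaw=1)

```text
time: 1.05
tool_pos: [488.1, -330.3, 251.6]
tcp_rot: [3.142, -0.0, 1.455]
contact_force: [0.1, -0.0, 0.1]
grip_width: 32.4
finger_force: 0.0
```

>>> play_rows([
  {"x": 0.014,"y": 0.02,"z": 0,"twist": -4},
  {"x": 0.032,"y": 0.045,"z": 0,"twist": -8},
  {"x": 0.051,"y": 0.072,"z": 0.01,"twist": -10.4},
  {"x": 0.051,"y": 0.072,"z": 0.03,"twist": -10.4},
  {"x": 0.051,"y": 0.072,"z": 0.055,"twist": -10.4},
  {"x": 0.051,"y": 0.072,"z": 0.075,"twist": -10.4},
  {"x": 0.051,"y": 0.072,"z": 0.085,"twist": -10.4},
  {"x": 0.051,"y": 0.072,"z": 0.085,"twist": -10.4},
])

```text
time: 1.85
tool_pos: [563.4, -289.5, 165.2]
tcp_rot: [-3.139, -0.002, 1.63]
contact_force: [0.2, -0.3, 0.5]
grip_width: 0.6
finger_force: 0.0
```

```bash
python3 - <<'E'
from plant import bot
import cv2,numpy as np
o=bot.get_obs();print({k:np.round(o[k],3).tolist() for k in("time","tool_pos","tcp_rot","joint_positions","grip_width")})
c=bot.capture("scene"); cv2.imwrite("pics/s1.png",cv2.resize(c["pixels"][130:370,100:420,::-1],None,fx=2.4,fy=2.4,interpolation=cv2.INTER_CUBIC))
E
```

```text
{'time': 1.85, 'tool_pos': [563.371, -289.454, 165.193], 'tcp_rot': [-3.139, -0.002, 1.63], 'joint_positions': [-0.596, 0.613, 1.321, -0.0, 1.21, -0.655], 'grip_width': 0.553}
```

View pics/s1.png

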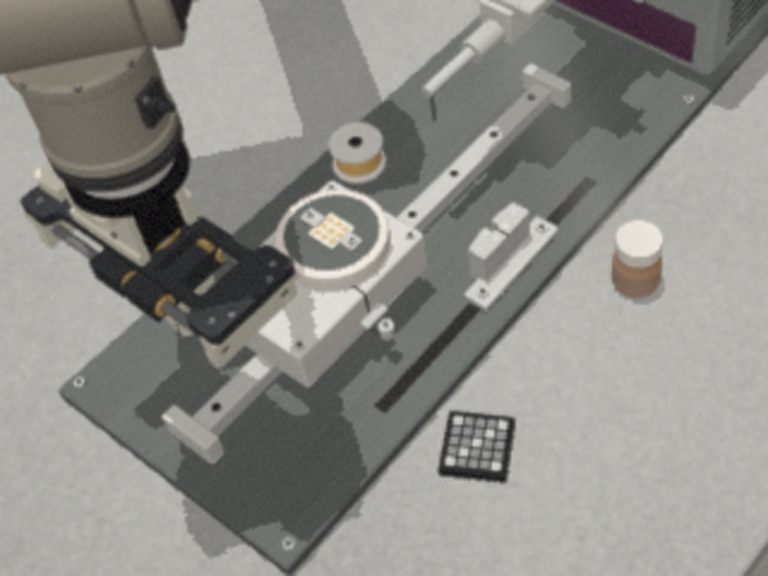

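The hand sits behind the stage, shut, with the fingers above the rail between the end stop and the rear face. Next I'll lower it to a fingertip height of about 63 mm.

>>> play_rows([
  {"x": 0,"y": 0,"z": 0.02,"twist": 0},
  {"x": 0,"y": 0,"z": 0.045,"twist": 0},
  {"x": 0,"y": 0,"z": 0.066,"twist": 0},
  {"x": 0,"y": 0,"z": 0.077,"twist": 0},
  {"x": 0.005,"y": 0,"z": 0.077,"twist": 0},
  {"x": 0.012,"y": 0,"z": 0.077,"twist": 0},
  {"x": 0.02,"y": 0,"z": 0.077,"twist": 0},
  {"x": 0.026,"y": 0,"z": 0.077,"twist": 0},
])

```text
time: 2.7
tool_pos: [562.9, -263.1, 91.0]
tcp_rot: [3.14, 0.001, 1.631]
contact_force: [-0.2, -0.0, -0.0]
grip_width: 0.1
finger_force: 0.0
```

>>> play_rows([
  {"x": 0.004,"y": 0,"z": 0,"twist": 0},
  {"x": 0.008,"y": 0,"z": 0,"twist": 0},
  {"x": 0.012,"y": 0,"z": 0,"twist": 0},
  {"x": 0.017,"y": 0,"z": 0,"twist": 0},
  {"x": 0.022,"y": 0,"z": 0,"twist": 0},
  {"x": 0.027,"y": 0,"z": 0,"twist": 0},
  {"x": 0.032,"y": 0,"z": 0,"twist": 0},
  {"x": 0.037,"y": 0,"z": 0,"twist": 0},
])

```text
time: 3.5
tool_pos: [560.3, -226.5, 89.7]
tcp_rot: [3.141, 0.0, 1.63]
contact_force: [0.4, -2.1, 0.7]
grip_width: 0.6
finger_force: 0.9
```

>>> play_rows([
  {"x": 0.006,"y": 0,"z": 0,"twist": 0},
  {"x": 0.013,"y": 0,"z": 0,"twist": 0},
  {"x": 0.021,"y": 0,"z": 0,"twist": 0},
  {"x": 0.029,"y": 0,"z": 0,"twist": 0},
  {"x": 0.037,"y": 0,"z": 0,"twist": 0},
  {"x": 0.044,"y": 0,"z": 0,"twist": 0},
  {"x": 0.05,"y": 0,"z": 0,"twist": 0},
  {"x": 0.054,"y": 0,"z": 0,"twist": 0},
])

```text
time: 4.3
tool_pos: [556.9, -172.3, 89.6]
tcp_rot: [-3.141, -0.0, 1.631]
contact_force: [0.2, -0.9, 0.3]
grip_width: 0.4
finger_force: 0.9
```

```bash
python3 - <<'E'
from plant import bot
import cv2,numpy as np
from h import *
o=bot.get_obs();print({k:np.round(o[k],3).tolist() for k in("time","tool_pos","tcp_rot","contact_force")})
c=bot.capture("top"); s=bot.capture("scene")
t=cv2.resize(c["pixels"][170:290,280:430,::-1],None,fx=4,fy=4,interpolation=cv2.INTER_CUBIC)
a=pix(s,[628,-60,60]);u,v=(a-[50,60]).astype(int); print(u,v)
w=cv2.resize(s["pixels"][v:v+120,u:u+50*2,::-1],None,fx=4,fy=4,interpolation=cv2.INTER_CUBIC)
w=w[:,:200*1] if 0 else w[:480,100:300]
cv2.imwrite("pics/c2.png",np.hstack([t,w]))
E
```

```text
{'time': 4.3, 'tool_pos': [556.874, -172.274, 89.644], 'tcp_rot': [-3.141, -0.0, 1.631], 'contact_force': [0.245, -0.864, 0.298]}
246 170
```

View pics/c2.png

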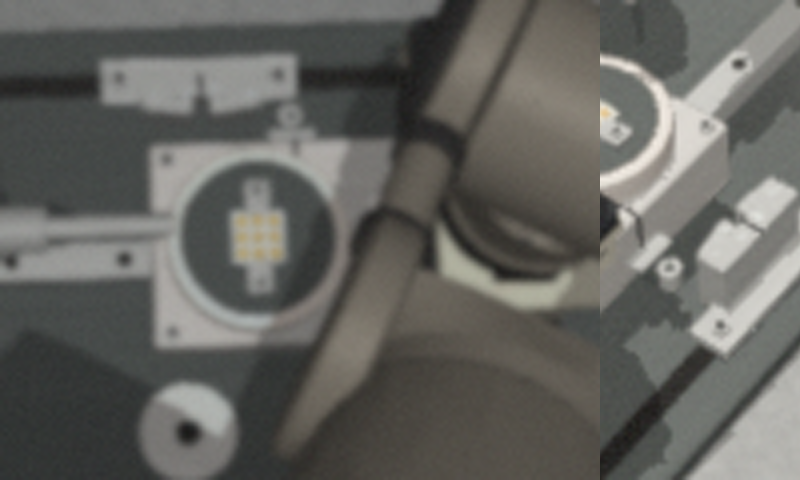

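The left crop shows the roller at (290,116), the stage line at (295,147), the notch at (201,103) and the block line at (201,82). The stage hasn't reached the block yet.

```bash
python3 - <<'E'
from plant import bot
from h import *
c=bot.capture("top");f=lambda a,b,z:ray(c,280+(a+.5)/4-.5,170+(b+.5)/4-.5,z)[:2]
for Y in(.055,.06):
    by=np.array([-np.sin(Y),np.cos(Y)])
    r,n,bl,sl=f(290,116,56)@by,f(201,103,56)@by,f(201,82,56)@by,f(295,147,85)@by
    print(Y,"roller-notch",n-r,"line-line",bl-sl)
E
```

```text
0.055 roller-notch 46.49930842555989 line-line 46.01266254298322
0.06 roller-notch 46.45841303306203 line-line 45.80718220359424
```

>>> play_rows([
  {"x": 0.005,"y": 0,"z": 0,"twist": 0},
  {"x": 0.01,"y": 0,"z": 0,"twist": 0},
  {"x": 0.015,"y": 0,"z": 0,"twist": 0},
  {"x": 0.019,"y": 0,"z": 0,"twist": 0},
  {"x": 0.023,"y": 0,"z": 0,"twist": 0},
  {"x": 0.027,"y": 0,"z": 0,"twist": 0},
  {"x": 0.031,"y": 0,"z": 0,"twist": 0},
  {"x": 0.034,"y": 0,"z": 0,"twist": 0},
])

```text
time: 5.25
tool_pos: [554.7, -139.1, 89.5]
tcp_rot: [-3.141, 0.0, 1.631]
contact_force: [-0.9, -5.7, -2.4]
grip_width: 0.2
finger_force: 2.4
```

>>> play_rows([
  {"x": 0.001,"y": 0,"z": 0,"twist": 0},
  {"x": 0.002,"y": 0,"z": 0,"twist": 0},
  {"x": 0.003,"y": 0,"z": 0,"twist": 0},
  {"x": 0.004,"y": 0,"z": 0,"twist": 0},
  {"x": 0.005,"y": 0,"z": 0,"twist": 0},
  {"x": 0.0055,"y": 0,"z": 0,"twist": 0},
  {"x": 0.006,"y": 0,"z": 0,"twist": 0},
  {"x": 0.006,"y": 0,"z": 0,"twist": 0},
])

```text
time: 6.05
tool_pos: [554.7, -132.9, 89.8]
tcp_rot: [3.141, -0.0, 1.63]
contact_force: [-0.7, -0.6, -0.2]
grip_width: 0.5
finger_force: 0.6
```

```bash
cat > look.py <<'E'
import sys
from plant import bot
from h import *
o=bot.get_obs();print({k:np.round(o[k],3).tolist() for k in("time","tool_pos","contact_force")})
c=bot.capture("top"); s=bot.capture("scene")
t=cv2.resize(c["pixels"][175:235,300:360,::-1],None,fx=8,fy=8,interpolation=cv2.INTER_CUBIC)
w=cv2.resize(s["pixels"][200:275,270:320,::-1],None,fx=6.4,fy=6.4,interpolation=cv2.INTER_CUBIC)
cv2.imwrite(sys.argv[1],np.hstack([t,w]))
E
python3 look.py pics/c3.png
```

```text
{'time': 6.05, 'tool_pos': [554.72, -132.888, 89.822], 'contact_force': [-0.679, -0.634, -0.159]}
```

View pics/c3.png

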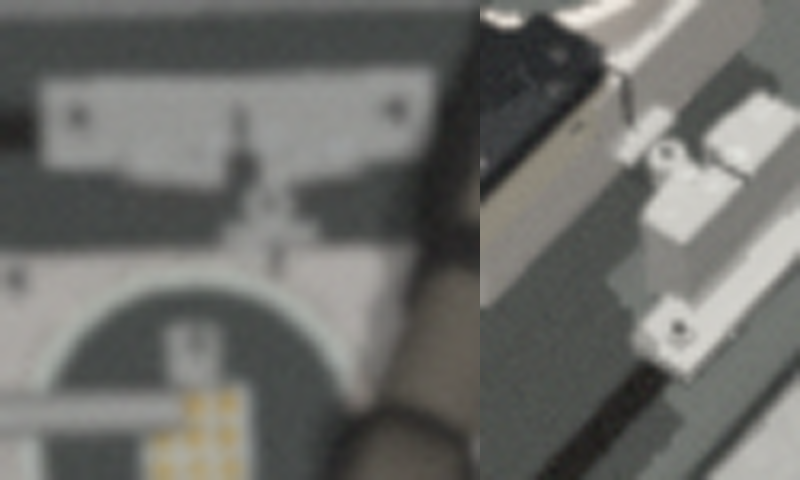

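The roller is at (266,205) and the notch at (240,170), so about 6 mm is left and the roller is on the flat. I'll creep on slowly.

>>> play_rows([
  {"x": 0.0005,"y": 0,"z": 0,"twist": 0},
  {"x": 0.001,"y": 0,"z": 0,"twist": 0},
  {"x": 0.0015,"y": 0,"z": 0,"twist": 0},
  {"x": 0.002,"y": 0,"z": 0,"twist": 0},
  {"x": 0.0025,"y": 0,"z": 0,"twist": 0},
  {"x": 0.003,"y": 0,"z": 0,"twist": 0},
  {"x": 0.003,"y": 0,"z": 0,"twist": 0},
  {"x": 0.003,"y": 0,"z": 0,"twist": 0},
])

```text
time: 6.95
tool_pos: [554.4, -130.0, 89.7]
tcp_rot: [-3.142, -0.0, 1.63]
contact_force: [0.2, -0.3, -0.3]
grip_width: 0.5
finger_force: 0.0
```

```bash
python3 look.py pics/c4.png
```

```text
{'time': 6.95, 'tool_pos': [554.444, -129.994, 89.703], 'contact_force': [0.194, -0.297, -0.263]}
```

View pics/c4.png

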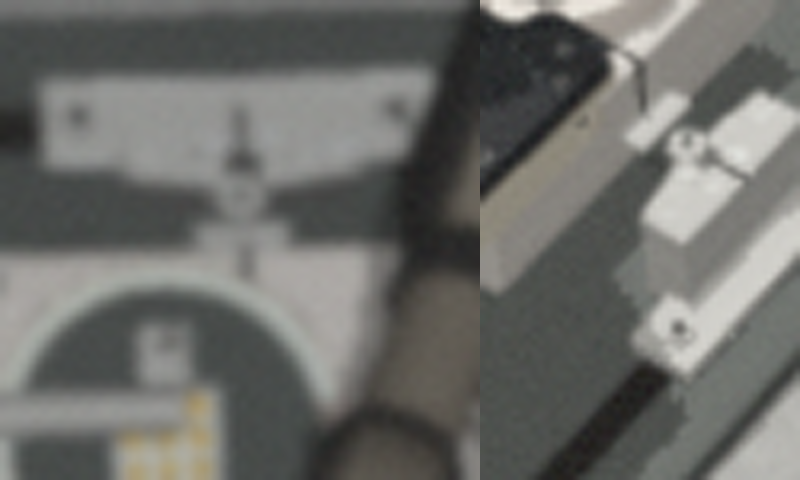

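The roller is at (241,197), in line with the notch at (240,165), and the finger force is 0, so the stage has dropped in and is seated. I'll back off and lift.

>>> play_rows([
  {"x": -0.008,"y": 0,"z": 0,"twist": 0},
  {"x": -0.02,"y": 0,"z": 0,"twist": 0},
  {"x": -0.04,"y": 0,"z": 0,"twist": 0},
  {"x": -0.06,"y": 0,"z": -0.01,"twist": 0},
  {"x": -0.08,"y": 0,"z": -0.03,"twist": 0},
  {"x": -0.095,"y": 0,"z": -0.055,"twist": 0},
  {"x": -0.1,"y": 0,"z": -0.075,"twist": 0},
  {"x": -0.1,"y": 0,"z": -0.08,"twist": 0},
])

```text
time: 7.85
tool_pos: [561.2, -232.4, 172.1]
tcp_rot: [3.138, 0.003, 1.628]
contact_force: [0.5, -0.5, -0.3]
grip_width: 0.7
finger_force: 0.0
```

>>> play_rows([
  {"x": -0.02,"y": 0,"z": 0,"twist": 0},
  {"x": -0.04,"y": 0,"z": 0,"twist": 0},
  {"x": -0.06,"y": 0,"z": 0,"twist": 0},
  {"x": -0.07,"y": 0,"z": 0,"twist": 0},
  {"x": -0.07,"y": 0,"z": 0,"twist": 0},
  {"x": -0.07,"y": 0,"z": 0,"twist": 0},
  {"x": -0.07,"y": 0,"z": 0,"twist": 0},
  {"x": -0.07,"y": 0,"z": 0,"twist": 0},
])

```text
time: 8.65
tool_pos: [564.7, -298.9, 169.8]
tcp_rot: [-3.141, -0.0, 1.631]
contact_force: [-1.0, 0.6, 0.5]
grip_width: 0.4
finger_force: 0.0
```

```bash
python3 - <<'E'
from plant import bot
from h import *
print(bot.get_obs()["tool_pos"],bot.get_obs()["dq"])
c=bot.capture("top")
cv2.imwrite("pics/c5.png",cv2.resize(c["pixels"][140:300,270:430,::-1],None,fx=3.7,fy=3.7,interpolation=cv2.INTER_CUBIC))
E
```

```text
[ 564.67241352 -298.94167877  169.75780808] [-0.00063078 -0.00313666 -0.00224277 -0.00117667  0.00078701 -0.00070469]
```

View pics/c5.png

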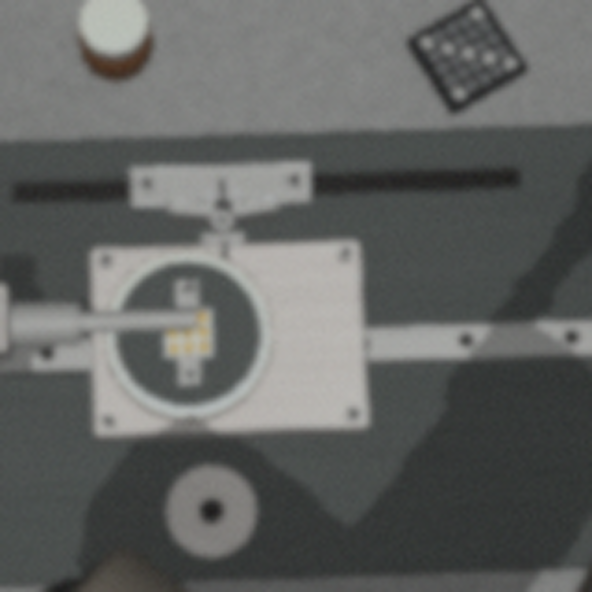

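The roller is still in the notch at (222,215), with the block line at (222,190) and the stage line at (224,248). The spool, tray and jar haven't moved, and the hand is well clear, so I'll hand the job in.

```bash
python3 -c "
from plant import bot
print(bot.close_job())"
```

```text
the job is handed in; nothing more can be done
None
```

The stage is seated in the index notch with the hand clear, the bonding head, spool, tray and jar were not touched, and the job is handed in at about 9 s (the judge's result was not shown).

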